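# Lever a stuck jig plate loose with a pry bar

### The job

The top plate of the fastener jig is stuck down on its dowels. Draw the carriage by its knob, towards the knob end, fully home against its stop so the jig stands beside the fulcrum; then lay the pry bar across the fulcrum with its tip under the plate's overhanging lip and lever the plate up by at least 6 mm, not touching the plate with the gripper. Finally lay the bar back in both saddles of its rest, leaving the plate raised and the other things on the bench undisturbed.

Things in the scene. Friction and masses are not known exactly. Their poses are not given: they have to be found in the camera images.
- carriage (a joint): Linear slide: aluminium carriage on a dark steel bed (320 x 100 mm), carrying the black knob at one end and the jig at the other. Value in m: 0 = fully home, at the stop at the knob end; starts 0.05 to 0.09; grows as it moves away (along +x of point fulcrum_top). Takes about 4 N to slide and stays where it is left.
- knob (a point): Centre of the gripping part of the upright black round knob on the carriage: 30 mm diameter, 28 mm high, 68 mm above the bench (knob top 82 mm). Axes as fulcrum_top. At home it lies at (-130, -78) mm in the x, y axes of fulcrum_top.
- fulcrum_top (a point): Top of the fulcrum, a steel half-round ridge (6 mm radius, 54 mm long along x) fixed on the bed; this point is the middle of its crest, 68 mm above the bench. Two cheeks 30 mm apart stand 10 mm above the crest either side. Its x axis runs along the slide, away from the knob's stop; its y axis points away from the jig, the way the bar's handle must lie; z up.
- fulcrum: The whole fulcrum block; origin 56 mm under fulcrum_top, same axes.
- lip (a point): Middle of the lower edge of the jig plate's lip on the fulcrum side, moving with carriage and plate. Plate stuck down: 80 mm above the bench. With the carriage home it lies 33 mm from fulcrum_top along its -y. The lip overhangs the dark jig block by 20 mm (along y) and is 70 mm wide (along x); beneath it is free down to 34 mm above the bench.
- top_plate: The jig's aluminium top plate, 70 x 90 x 12 mm, top 92 mm above the bench when down, guided by two headed dowels (heads 109 mm above the bench). Origin on the bench plane below its centre. The gripper must not touch it.
- plate_lift (a joint): How far the top plate has risen on its dowels, m: 0 = stuck down, 0.012 = against the dowel heads. It takes about 35 N of upward force at the lip to move it and it stays where it is left.
- bar_handle (a point): Grip point of the pry bar, in the middle of its thickness: straight flat bar 220 mm long, about 0.3 kg; grey plastic handle 130 mm long, 24 mm wide, 14 mm thick; steel blade 90 mm long, 18 mm wide, 8 mm thick (centred on the handle's thickness). This point is on the handle 140 mm from the tip, 80 mm from the handle's end, near the balance point (which is about 26 mm nearer the tip). x axis points to the tip, z up out of the flat. 37 mm above the bench in its rest.
- bar_tip (a point): Middle of the end of the blade; same axes.
- pry_bar: The same bar; origin at mid-length, 30 mm from bar_handle towards the tip.
- rest: White plastic rest fixed on the bench: base 200 x 70 x 8 mm with two saddles 170 mm apart along x; slots 34 mm wide, floors 33 mm (blade, +x end) and 30 mm (handle, -x end) above the bench, cheeks 10 mm higher. Origin under its centre on the bench. The bar lies in it along x, tip to +x, its mid-length over the origin within 10 mm, and may be laid back either way round.
- nut_holder: Bystander: white delrin nut holder 100 x 50 x 26 mm, origin at the centre of its underside.
- punch: Bystander: chrome spring centre punch lying along its x, 130 mm long, 22 mm wide, 18 mm high; origin on its underside near mid-length.
- pin_gauge: Bystander: red anodized pin gauge lying along its x, 120 mm long, 18 mm wide, 16 mm high; origin on its underside at mid-length.
- washer_tray: Bystander: grey tray 90 x 90 x 16 mm with three titanium flat washers, origin at the centre of its underside.
There are look-alikes about, which are no part of the job. Of the things that look like the pry_bar, the smaller one is meant.

How it is judged:
By the outcome, as a careful person would: the job done as asked, in the order asked, and still so for the second after the job is handed in, with the robot touching nothing.
It also fails if it takes over 64 s, if anything falls off the work surface, if the arm or the gripper's body presses on something with over 40 N, if the wrist force passes 120 N, or if a joint passes its speed limit or range.

### The arm

A 6-joint arm with a two-finger parallel gripper is mounted at the origin on the work surface. World frame = base frame: x ahead of the robot, y to its left, z up, the work surface at z = 0. Lengths are in mm, angles in rad, forces in N, time in s.
With the tool pointing down it reaches from about 350 to 875 mm from the base axis. Payload 15.5 kg.
Tool frame: the origin (TCP) lies on the front face of the gripper's body, between the roots of the fingers; the fingertips stand ahead of it and the grasp point (between the pads) lies 54 mm ahead of it (robot.tips_ahead is the x of the fingertips in the tool frame, in mm); x points along the fingers, z is the direction in which the jaws open and shut, and the axes are right-handed (so a half turn about x gives the same grasp; the last joint's range is limited). The gripper opens to 85 mm and grips with 20 to 120 N. Pads are 22 mm wide; open, the fingers measure 114 mm over their backs; the gripper's body (76 mm by 85 mm) begins 54 mm behind the grasp point. The pads swing forward as they close: fully open they stand 13 mm farther back than shut.
Start: joints at [1.188, 0.494, 1.345, -0, 1.302, -0.096], TCP at [177.398, 599.297, 303.877] pointing down, gripper open.
Joint ranges: [-2.91, 2.91], [-0.82, 2.16], [0.22, 2.67], [-1.22, 4.37], [0.12, 2.79], [-3.08, 3.08]. Speed limits (rad/s): [1.89, 1.89, 2.57, 3.01, 3.01, 3.01].

### API

Orientations are given as a unit quaternion [x, y, z, w].
In Python, from workcell import robot, optics gives the robot as it stands.
- The arm moves only by the shell command python3 -m inch 'ROWS' [OPENING] [FORCE]. ROWS is text: rows parted by semicolons, each of 4 numbers parted by spaces: the shift along the world's x, y, z in cm, then the turn about the world's z in degrees. In form: tx ty tz twist; .... A call has 1 to 12 rows; each row is the pose to reach, as a shift and turn from the pose measured when the call began; what a row does not reach only later rows make up. A row lasts 1/10 s, in which the tool goes at most 50 mm and 8.59 degrees, less where a joint would pass 70% of its speed; a pose out of reach is approached as far as the arm can. A call with a gripper value outside its range is refused whole. OPENING is the closure, from -1 (fully open) to 1 (shut), set as the call begins (- or left out, the last holds). The fingers move at their own pace and stop on an object; FORCE is the grip in N (left out, the last holds). Time passes only in rows, so rows that repeat a pose let the fingers close. It gives the time, the measured TCP pose, the force and the opening at its end, in the units of the state.
- robot.get_obs(): the state, without advancing time (a new reading comes with each control period).
- optics.capture(name): name is "scene" or "top" or "wrist"; returns (picture, depth): 384x512x3 uint8, red, green, blue; 384x512 float32, mm along the optical axis (not along the pixel's ray), 0 where there is no reading.
- optics.camera_model(name): a dict with "intrinsics" (3x3 intrinsics, pixels), "k1" (the pictures are not rectified: a ray, as slopes to the right and down, at radius r is drawn at 1 + k1 r^2 times it, then the intrinsics apply), "pose" (4x4, takes a point from camera to world coordinates). Camera axes: x right, y up, looking along -z (the intrinsics and any distortion apply to the point x, -y, -z); pixel columns grow to the right and rows downward; lengths in mm; the calibration is good to about 2 mm. A picture is of the moment at which its call begins: read the wrist's pose just before it. camera_model takes no time and is no camera call; for the wrist camera it gives the pose at the moment of the call.
- robot.finish_job(): hands the job in, once; it reports no verdict.
Trained networks look in the newest picture that a camera, given by its name, has taken for a name from the list of things; names that differ only in an ending like _2 or _b are one class to them, and where a whole thing is asked for, a point or a joint stands for the part that bears it (a point fixed in the world has none). Each returns a list of dicts, best first, with "confidence" (0 to 1); they miss things now and then, are a little off and sometimes report something else, mostly with a low value. They report only what shows in the picture. A call takes as long as a camera call. They do not tell look-alikes from the thing itself.
- optics.search_frame(thing, camera): "box" ([left, top, right, bottom] in pixels, round what is visible of it).
- optics.place_of(thing, camera): "point" ([column, row] in pixels: a listed point, or the origin of a listed thing).
The state is a dict: "time": time; "joint_positions": joint angles; "qd": joint speeds; "effort": joint torques, N m; "position": TCP position; "eef_rot": TCP orientation; "force": force on the tool from outside, world axes, zero at the start; "torque": the same for the moment, N m; "finger_gap": finger opening in mm.
Only numpy, scipy, OpenCV 4.12 (cv2) and the standard library are available. Lean on these libraries where they do the work, as an engineer would, in place of code of your own. Each camera call takes 0.05 s, during which the arm holds its last target.

## Working session

There is one attempt and no reset: what is moved stays moved. The work goes in short steps, Python scripts to look and compute and a shell command to move; the robot and the scene stay as the last step left them, time stands still between calls to the robot, and variables do not carry over. Pictures are saved under pics/ and viewed, and the job is handed in when it is done.

```bash
ls; mkdir -p pics; cat > h.py <<'E'
import numpy as np, cv2
from workcell import robot, optics
def ray(cam,px):
    m=optics.camera_model(cam); K=np.array(m["intrinsics"]);k1=m["k1"];P=np.array(m["pose"])
    d=np.array([(px[0]-K[0,2])/K[0,0],(px[1]-K[1,2])/K[1,1]])
    u=d.copy()
    for _ in range(20): u=d/(1+k1*(u@u))
    v=P[:3,:3]@np.array([u[0],-u[1],-1.]); return P[:3,3],v
def atz(cam,px,z):
    o,v=ray(cam,px); t=(z-o[2])/v[2]; return o+t*v
def atd(cam,px,depth):
    o,v=ray(cam,px); return o+depth*v
def proj(cam,p):
    m=optics.camera_model(cam); K=np.array(m["intrinsics"]);k1=m["k1"];P=np.array(m["pose"])
    c=P[:3,:3].T@(np.array(p)-P[:3,3]); s=np.array([c[0],-c[1]])/-c[2]
    s=s*(1+k1*(s@s)); return np.array([K[0,0]*s[0]+K[0,2],K[1,1]*s[1]+K[1,2]])
def save(pic,name): cv2.imwrite("pics/"+name+".png",cv2.cvtColor(pic,cv2.COLOR_RGB2BGR))
E
python3 - <<'E'
from h import *
for c in ["top","scene"]:
    p,d=optics.capture(c); save(p,c+"0"); np.save(c+"_d.npy",d); np.save(c+"_p.npy",p)
    print(c, np.array(optics.camera_model(c)["pose"])[:3,3].round())
    for t in ["knob","fulcrum_top","lip","bar_handle","bar_tip","rest","top_plate","pry_bar","nut_holder","punch","pin_gauge","washer_tray"]:
        if c=="scene" and t not in("knob","fulcrum_top","bar_handle","pry_bar","bar_tip"): continue
        r=optics.place_of(t,c); print(t,[(np.round(x["point"],1).tolist(),round(x["confidence"],2)) for x in r])
print(robot.get_obs()["time"],robot.tips_ahead)
E
```

```text
pics
top [ 390.   11. 1193.]
knob [([277.0, 173.7], 0.85)]
fulcrum_top [([258.6, 144.0], 0.6)]
lip [([274.6, 122.9], 0.67)]
bar_handle [([112.8, 301.3], 0.87), ([143.1, 196.9], 0.8)]
bar_tip [([158.2, 252.9], 0.82), ([161.9, 151.4], 0.69)]
rest [([151.0, 185.2], 0.87)]
top_plate [([283.7, 130.4], 0.62), ([210.2, 219.4], 0.56), ([273.1, 119.4], 0.49)]
pry_bar [([118.6, 289.2], 0.88), ([147.8, 189.9], 0.68)]
nut_holder [([205.7, 86.7], 0.67)]
punch [([370.3, 144.0], 0.53)]
pin_gauge [([159.1, 102.7], 0.61)]
washer_tray [([209.3, 220.7], 0.58)]
scene [1283. -492.  929.]
knob [([238.1, 204.5], 0.93)]
fulcrum_top [([269.9, 210.0], 0.66)]
bar_handle [([328.9, 167.1], 0.64), ([301.0, 119.4], 0.61), ([329.1, 164.6], 0.59)]
bar_tip [([292.2, 148.7], 0.82), ([337.5, 190.3], 0.68)]
pry_bar [([325.1, 166.8], 0.63)]
0.95 72.6
```

```bash
python3 - <<'E'
from h import *
for c,(a,b,e,f) in {"top":(90,70,390,330),"scene":(180,80,420,290)}.items():
    p=np.load(c+"_p.npy"); save(cv2.resize(p[b:f,a:e],None,fx=2.5,fy=2.2857) if 0 else cv2.resize(p[b:f,a:e],None,fx=2.3,fy=2.3,interpolation=cv2.INTER_CUBIC),c+"crop")
E
```

```text
(no output)
```

View pics/top0.png

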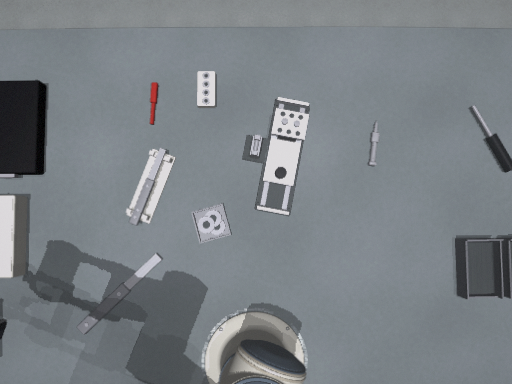

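View pics/scene0.png

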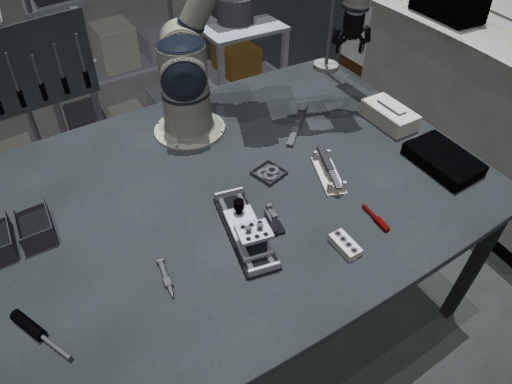

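```bash
ls pics
```

```text
scene0.png
scenecrop.png
top0.png
topcrop.png
```

View pics/topcrop.png

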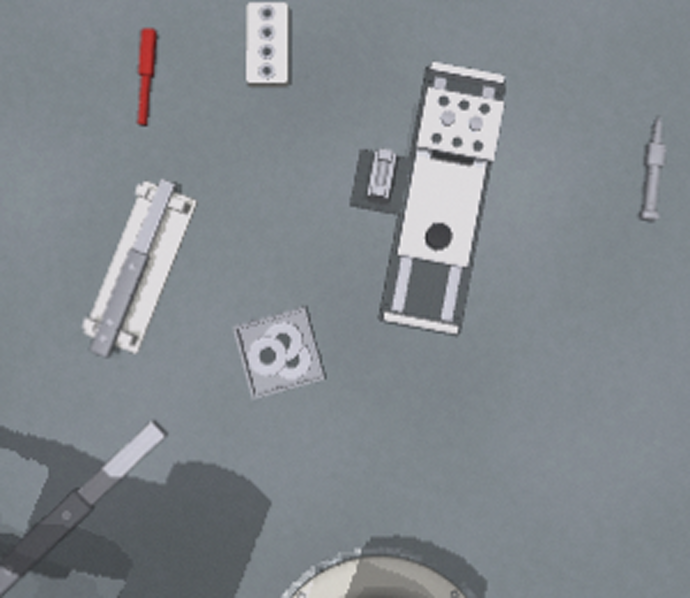

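View pics/scenecrop.png

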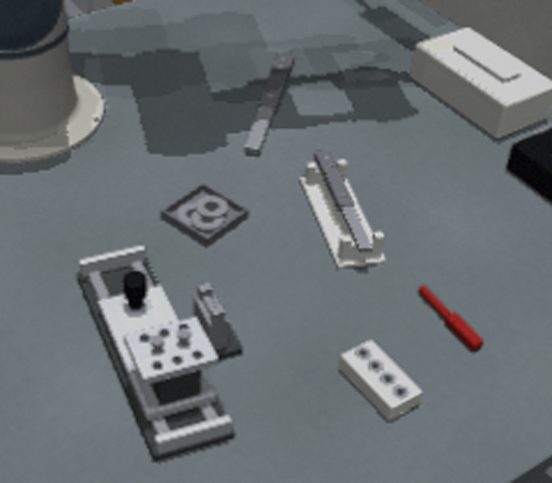

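The top picture shows two bar-like things. One lies in the rest (tip 162,151, handle 143,197). The other lies on the bench (tip 158,253, handle 113,301). I'll measure both lengths to see which is smaller.

```bash
python3 - <<'E'
from h import *
t=lambda n,px,z: print(n,px,atz("top",px,z).round(1))
t("knob",(277,173.7),68);t("knob blob ctr",(280.5,172.5),82)
t("ft",(258.6,144),68)
t("lip",(274.6,122.9),80)
t("handle",(143.1,196.9),37);t("tip",(161.9,151.4),37)
t("big h",(112.8,301.3),7);t("big tip",(158.2,252.9),7); t("bigend",(81,329),7)
t("rest",(151,185.2),0)
d=np.load("top_d.npy")
for n,px in dict(knob=(280,172),crest=(256,146),plate=(291,122),bartip=(161,153),barh=(143,197),barend=(137,218),big=(120,290),tray=(211,222)).items():
    print(n,atd("top",px,d[px[1],px[0]]).round(1))
t("slide bed ne",(309.5,100),20)
for n in ["scene"]:
    for nm,px,z in [("knob",(238.1,204.5),68),("ft",(269.9,210),68),("tip",(337.5,190.3),37),("h",(328.9,167.1),37)]:
        print(n,nm,atz(n,px,z).round(1))
# rim edges: crop hi zoom
p=np.load("top_p.npy")
save(cv2.resize(p[90:220,230:330],None,fx=5,fy=4.6,interpolation=cv2.INTER_CUBIC)[:600],"slide")
save(cv2.resize(p[140:235,115:185],None,fx=6,fy=6,interpolation=cv2.INTER_CUBIC),"rest")
E
```

```text
knob (277, 173.7) [507.2 -62.3  68. ]
knob blob ctr (280.5, 172.5) [508.8 -70.6  82. ]
ft (258.6, 144) [587.3 -14.   68. ]
lip (274.6, 122.9) [641.6 -56.8  80. ]
handle (143.1, 196.9) [449.6 300.9  37. ]
tip (161.9, 151.4) [574.1 250.6  37. ]
big h (112.8, 301.3) [163.7 390.2   7. ]
big tip (158.2, 252.9) [295.6 265.2   7. ]
bigend (81, 329) [ 88.3 477.9   7. ]
rest (151, 185.2) [484.3 288.2   0. ]
knob [509.7 -69.   85.8]
crest [582.3  -7.1  65.5]
plate [641.7 -99.5  89.3]
bartip [569.2 252.3  40.2]
barh [449.1 300.   41.7]
barend [392.4 315.2  43.8]
big [197.2 365.5  23.4]
tray [380.  118.3  13.5]
slide bed ne (309.5, 100) [ 720.2 -159.6   20. ]
scene knob [515.3 -73.8  68. ]
scene ft [580.6  -7.4  68. ]
scene tip [590.9 237.   37. ]
scene h [488.  284.8  37. ]
```

View pics/slide.png

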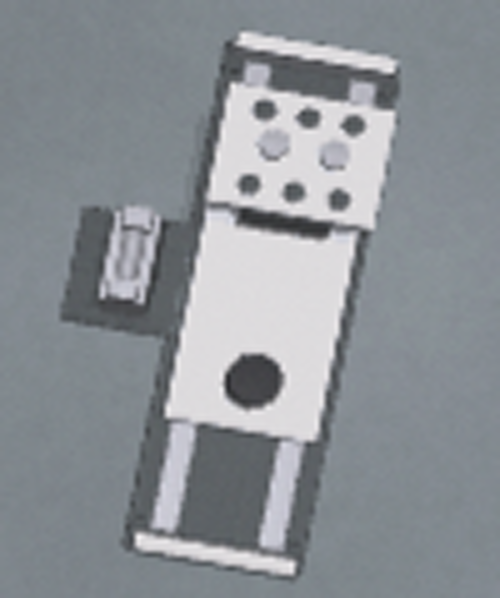

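View pics/rest.png

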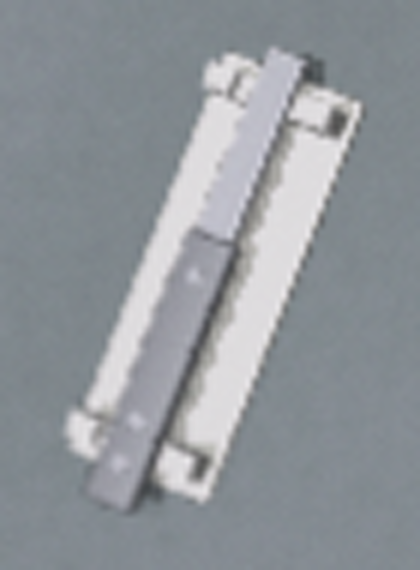

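The bench bar at top (113,301) is about 297 mm long. The bar in the rest at (147,190) is about 220 mm, so the one in the rest is the one meant. Next I'll check the tool axes and where the wrist camera sits.

```bash
python3 - <<'E'
from h import *
from scipy.spatial.transform import Rotation as R
o=robot.get_obs(); print(R.from_quat(o["eef_rot"]).as_matrix().round(3)); print(o["finger_gap"],np.array(o["position"]))
m=optics.camera_model("wrist"); P=np.array(m["pose"]); print(P.round(3)); print(np.array(m["intrinsics"]).round(1),m["k1"])
L=lambda a,b,z:(atz("top",a,z),atz("top",b,z))
for n,a,b,z in [("ends",(273.2,210.9),(293.6,101.3),30),("cheeks",(254.4,154.6),(257.4,136.7),78),("bar",(133.8,222.5),(163,150),41)]:
    A,B=L(a,b,z); v=B-A; print(n,A.round(1),B.round(1),np.linalg.norm(v).round(1),np.degrees(np.arctan2(v[1],v[0])).round(1))
E
```

```text
[[-0.    -0.959  0.284]
 [-0.     0.284  0.959]
 [-1.     0.    -0.   ]]
85.26589116139903 [177.40803963 599.30366493 303.87502707]
[[ 2.83000e-01 -9.16000e-01 -2.85000e-01  1.05387e+02]
 [ 9.59000e-01  2.70000e-01  8.50000e-02  6.20986e+02]
 [-1.00000e-03 -2.97000e-01  9.55000e-01  3.74276e+02]
 [ 0.00000e+00  0.00000e+00  0.00000e+00  1.00000e+00]]
[[270.7   0.  252.9]
 [  0.  270.7 191.9]
 [  0.    0.    1. ]] -0.05755147762031559
ends [409.  -53.1  30. ] [ 713.8 -113.6   30. ] 310.7 -11.2
cheeks [557.3  -2.4  78. ] [605.1 -10.8  78. ] 48.6 -9.9
bar [380.3 324.5  41. ] [577.3 246.8  41. ] 211.7 -21.5
```

```bash
python3 -m inch '5 -6 0 -2; 9 -11 0 -5; 14 -16 0 -5; 19 -21 0 -5; 24 -26 0 -5; 26 -30 0 -5; 26 -30 0 -5; 26 -30 0 -5; 26 -30 0 -5; 26 -30 0 -5' -1 40
python3 - <<'E'
from h import *
p,d=optics.capture("wrist"); save(p,"w1"); np.save("w1_d.npy",d)
for t,z in [("bar_handle",37),("bar_tip",37),("rest",0),("pry_bar",37)]:
    r=optics.place_of(t,"wrist"); print(t,[(np.round(x["point"],1).tolist(),round(x["confidence"],2),atz("wrist",x["point"],z).round(1).tolist()) for x in r])
o=robot.get_obs(); print(o["time"],o["position"],o["force"],o["joint_positions"])
E
```

```text
time: 1.95
position: [438.0, 298.5, 303.9]
eef_rot: [-0.397, 0.585, 0.397, 0.585]
force: [-0.5, 0.8, -0.8]
finger_gap: 84.9
bar_handle [([254.5, 181.8], 0.73, [452.6, 295.9, 37.0]), ([256.5, 274.3], 0.44, [582.9, 248.2, 37.0])]
bar_tip [([183.3, 69.0], 0.87, [295.9, 268.4, 37.0]), ([253.7, 276.4], 0.74, [584.6, 243.5, 37.0])]
rest [([255.7, 197.9], 0.6, [485.0, 285.6, 0.0])]
pry_bar [([251.9, 204.7], 0.74, [480.4, 281.7, 37.0])]
2.2 [436.6864063  300.1955339  303.87273312] [-0.36357049  0.20484483 -0.63434227] [ 4.89499944e-01  3.60427494e-01  1.57895775e+00  8.06694498e-05
  1.20230761e+00 -7.07986079e-01]
```

View pics/w1.png

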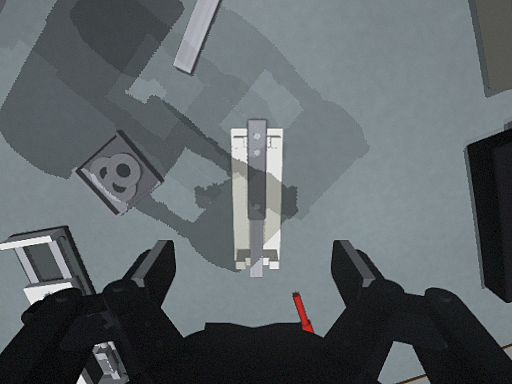

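The wrist picture shows the rest bar from (256,120) to (256,276), handle on the robot side. The longer bar lies off at (195,35). Next I'll look at the slide.

```bash
python3 -m inch '1 -5 0 2; 3 -10 0 5; 4 -15 0 5; 6 -20 0 5; 8 -25 0 7; 10 -30 0 10; 10 -34 0 10; 10 -34 0 10; 10 -34 0 10; 10 -34 0 10'
python3 - <<'E'
from h import *
p,d=optics.capture("wrist"); save(p,"w2"); np.save("w2_d.npy",d);np.save("w2_p.npy",p)
for t,z in [("knob",68),("fulcrum_top",68),("lip",80),("top_plate",0),("fulcrum",12)]:
    r=optics.place_of(t,"wrist"); print(t,[(np.round(x["point"],1).tolist(),round(x["confidence"],2),atz("wrist",x["point"],z).round(1).tolist()) for x in r])
o=robot.get_obs(); print(o["time"],o["position"],o["force"],o["joint_positions"])
E
```

```text
time: 3.2
position: [536.4, -38.5, 303.8]
eef_rot: [-0.448, 0.547, 0.448, 0.547]
force: [-0.5, 0.1, 0.3]
finger_gap: 85.6
knob [([220.7, 165.0], 0.79, [517.1, -72.2, 68.0])]
fulcrum_top [([286.6, 212.8], 0.84, [590.2, -7.2, 68.0])]
lip [([260.0, 267.9], 0.85, [652.2, -52.4, 80.0]), ([71.2, 240.1], 0.37, [570.3, -275.9, 80.0]), ([286.6, 211.6], 0.28, [583.8, -7.8, 80.0])]
top_plate [([224.3, 237.0], 0.6, [639.4, -103.9, 0.0])]
fulcrum [([279.8, 196.1], 0.67, [586.8, -10.4, 12.0])]
3.5 [536.61598673 -38.90998044 303.96261087] [ 0.85514147 -0.73037326  0.02595361] [-1.83419407e-01  3.71587782e-01  1.55999607e+00  7.13357930e-05
  1.21006851e+00 -1.55674702e+00]
```

View pics/w2.png

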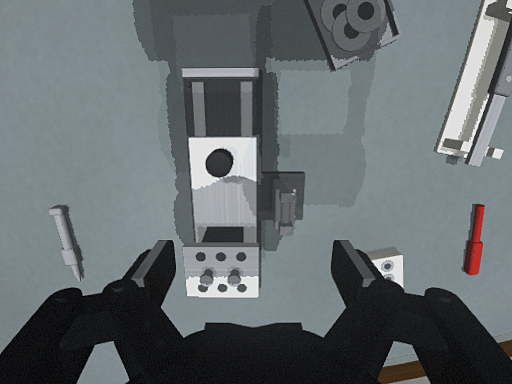

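```bash
python3 - <<'E'
from h import *
p=np.load("w2_p.npy");d=np.load("w2_d.npy")
save(cv2.resize(p[160:300,175:315],None,fx=4.2,fy=4.2,interpolation=cv2.INTER_CUBIC),"w2c")
dd=d[160:300,175:315]
# height map
H=np.zeros(dd.shape)
for i in range(140):
    for j in range(140):
        H[i,j]=atd("wrist",(175+j,160+i),dd[i,j])[2]
np.set_printoptions(linewidth=200)
print(H[25:75:3,95:125:2].round(0))
hm=np.clip(H*2.3,0,255).astype(np.uint8); cv2.imwrite("pics/w2h.png",cv2.resize(cv2.applyColorMap(hm,cv2.COLORMAP_JET),None,fx=4.2,fy=4.2,interpolation=cv2.INTER_NEAREST))
E
```

```text
Traceback (most recent call last):
  File "h.py", line 12, in atd
    o,v=ray(cam,px); return o+depth*v
        ~~~^^^^^^^^
  File "h.py", line 4, in ray
    m=optics.camera_model(cam); K=np.array(m["intrinsics"]);k1=m["k1"];P=np.array(m["pose"])
ValueError: time passes only in moves, steps and waits
```

View pics/w2c.png

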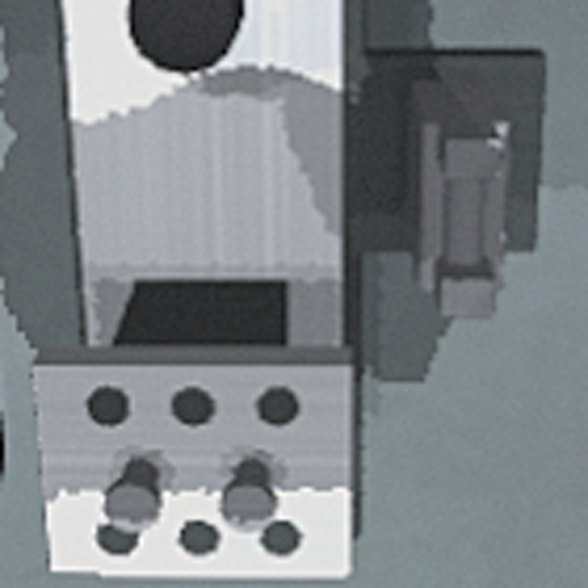

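```bash
python3 - <<'E'
s=open("h.py").read().replace("optics.camera_model(cam)","cm(cam)").replace("def ray","_c={}\ndef cm(cam):\n    if cam not in _c: _c[cam]=optics.camera_model(cam)\n    return _c[cam]\ndef ray",1)
open("h.py","w").write(s)
E
python3 - <<'E'
from h import *
d=np.load("w2_d.npy")
c=lambda x,y:(175+x/4.2,160+y/4.2)
for n,x,y,z in [("cheek near outer",469,138,78),("near inner",469,178,78),("far inner",468,272,78),("far outer",468,297,78),("crest",467,225,68),("crest L",447,225,65),("crest R",488,225,65),
 ("plate nearL",45,362,92),("plate nearR",352,362,92),("plate farL",52,572,92),("plate farR",350,574,92),("knob",186,15,82)]:
    q=c(x,y); print(n,atz("wrist",q,z).round(1), atd("wrist",q,d[int(round(q[1])),int(round(q[0]))]).round(1))
E
```

```text
cheek near outer [561.9  -4.5  78. ] [561.7  -4.5  78.6]
near inner [573.4  -6.3  78. ] [577.3  -5.7  67.6]
far inner [601.3 -11.   78. ] [601.8 -11.   77. ]
far outer [609.  -12.3  78. ] [608.5 -12.3  79.2]
crest [591.3  -8.6  68. ] [591.5  -8.5  67.4]
crest L [591.4 -14.2  65. ] [591.1 -14.2  65.7]
crest R [593.7  -2.4  65. ] [595.3  -2.1  61.4]
plate nearL [ 599.1 -131.7   92. ] [ 599.1 -131.8   91.9]
plate nearR [615.5 -47.6  92. ] [658.3 -54.3  12.7]
plate farL [ 667.8 -149.1   92. ] [ 7.344e+02 -1.899e+02  2.000e-01]
plate farR [685.3 -61.6  92. ] [ 7.575e+02 -7.380e+01  2.000e-01]
knob [512.9 -71.9  82. ] [512.8 -71.7  82.8]
```

Fulcrum crest is at about (586.5,-8.5) with the slide axis at -11°. The knob is at (513,-72), which puts the carriage about 70 mm from home. Going for the knob.

```bash
python3 -m inch '-2.4 -3.3 -4 0; -2.4 -3.3 -8 0; -2.4 -3.3 -12 0; -2.4 -3.3 -15 0; -2.4 -3.3 -17.4 0; -2.4 -3.3 -17.4 0; -2.4 -3.3 -17.4 0' -1 40
python3 -m inch '0 0 0 0; 0 0 0 0; 0 0 0 0; 0 0 0 0; 0 0 0 0; 0 0 0 0; 0 0 0 0' 1 40
python3 - <<'E'
from h import *
p,d=optics.capture("wrist"); save(p,"w3")
print(robot.get_obs())
E
```

```text
time: 4.2
position: [512.8, -71.7, 130.4]
eef_rot: [-0.448, 0.547, 0.449, 0.547]
force: [0.1, 0.1, 0.0]
finger_gap: 85.4
time: 4.9
position: [513.1, -72.8, 131.3]
eef_rot: [-0.449, 0.547, 0.448, 0.547]
force: [-4.8, -12.8, 13.3]
finger_gap: 28.6
{'time': 4.95, 'joint_positions': array([-0.25546728,  0.59028299,  1.78312553, -0.00199872,  0.76689286,
       -1.62806334]), 'qd': array([-7.50296770e-04,  5.88061255e-04,  9.19427010e-05,  9.13894205e-04,
        1.92992111e-03,  1.31608418e-03]), 'effort': array([ 6.90549418e+00, -7.21527100e+01, -1.90782344e+01,  3.15894261e+00,
       -4.78287544e-01, -4.30716912e-02]), 'position': array([513.07877025, -72.7801455 , 131.3410531 ]), 'eef_rot': array([-0.44912872,  0.54682133,  0.44781302,  0.54656502]), 'force': array([ -5.1545341 , -12.48888817,  15.00440773]), 'torque': array([-2.2807364 ,  0.88773346, -0.04940786]), 'finger_gap': 28.60085361422952}
```

View pics/w3.png

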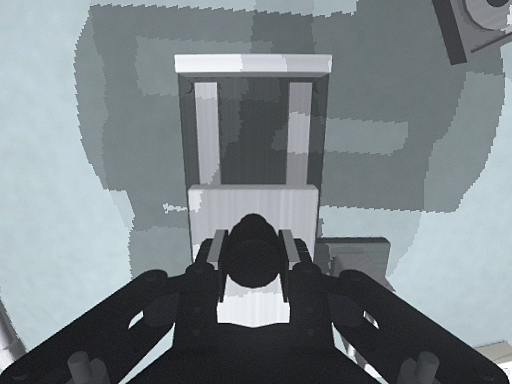

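The knob is gripped at (253,250) in the wrist picture. Drawing it home.

```bash
python3 -m inch '-1 0.2 0.1 0; -2.2 0.43 0.1 0; -3.5 0.68 0.1 0; -4.7 0.91 0.1 0; -5.8 1.13 0.1 0; -6.4 1.24 0.1 0; -6.7 1.3 0.1 0; -6.7 1.3 0.1 0; -6.7 1.3 0.1 0'
```

```text
time: 5.85
position: [445.0, -59.4, 131.7]
eef_rot: [-0.448, 0.547, 0.449, 0.546]
force: [-2.0, 3.1, -25.6]
finger_gap: 28.4
```

```bash
python3 -m inch '-0.2 0.04 -0.1 0; -0.4 0.08 -0.1 0; -0.4 0.08 -0.1 0; -0.4 0.08 -0.1 0'
```

```text
time: 6.25
position: [444.2, -59.3, 131.5]
eef_rot: [-0.45, 0.546, 0.446, 0.548]
force: [13.7, 1.6, -10.2]
finger_gap: 28.7
```

```bash
python3 -m inch '-0.3 0.06 0 0; -0.6 0.12 0 0; -0.6 0.12 0 0'
python3 -m inch '0.1 0 0 0; 0.1 0 0 0; 0.1 0 0 0; 0.1 0 0 0; 0 0 0 0' -1
python3 -m inch '0 0 4 0; 0 0 8 0; 3 1 12 0; 6 2 17 0; 6 2 17 0; 6 2 17 0'
python3 - <<'E'
from h import *
p,d=optics.capture("wrist"); save(p,"w4"); np.save("w4_d.npy",d);np.save("w4_p.npy",p)
for t,z in [("knob",68),("fulcrum_top",68),("lip",80)]:
    r=optics.place_of(t,"wrist"); print(t,[(np.round(x["point"],1).tolist(),round(x["confidence"],2),atz("wrist",x["point"],z).round(1).tolist()) for x in r])
o=robot.get_obs(); print(o["time"],o["position"],o["force"])
E
```

```text
time: 6.55
position: [442.9, -59.0, 132.1]
eef_rot: [-0.453, 0.544, 0.444, 0.55]
force: [26.2, 3.0, -33.7]
finger_gap: 28.3
time: 7.05
position: [442.8, -59.0, 132.2]
eef_rot: [-0.453, 0.544, 0.444, 0.55]
force: [-0.2, -0.9, -0.2]
finger_gap: 85.3
time: 7.65
position: [503.7, -38.9, 303.3]
eef_rot: [-0.454, 0.543, 0.443, 0.551]
force: [-0.6, -0.2, -0.7]
finger_gap: 85.5
knob [([223.8, 124.8], 0.71, [441.9, -59.9, 68.0]), ([286.7, 213.3], 0.36, [558.2, -9.1, 68.0])]
fulcrum_top [([291.2, 232.6], 0.59, [584.8, -7.6, 68.0]), ([263.0, 236.8], 0.53, [583.7, -42.9, 68.0])]
lip [([262.2, 234.6], 0.95, [574.4, -42.6, 80.0]), ([222.2, 122.3], 0.64, [438.5, -59.6, 80.0])]
7.85 [501.42230427 -39.10774144 300.62563043] [-0.02724698  0.11552831 -0.22843912]
```

View pics/w4.png

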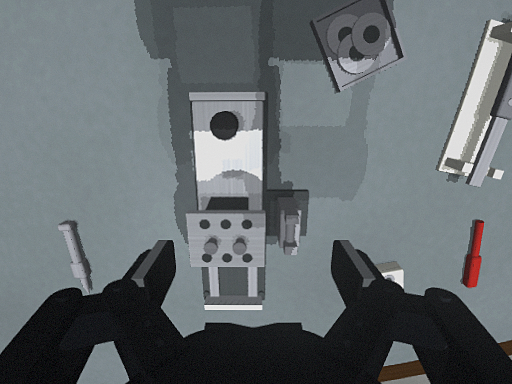

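```bash
python3 - <<'E'
from h import *
from scipy.spatial.transform import Rotation as R
print(R.from_quat(robot.get_obs()["eef_rot"]).as_matrix().round(4))
p=np.load("w4_p.npy")
save(cv2.resize(p[180:310,180:310],None,fx=4.5,fy=4.5,interpolation=cv2.INTER_CUBIC),"w4c")
E
```

```text
[[ 0.0124 -0.9804  0.1966]
 [-0.0039  0.1966  0.9805]
 [-0.9999 -0.0129 -0.0014]]
```

View pics/w4c.png

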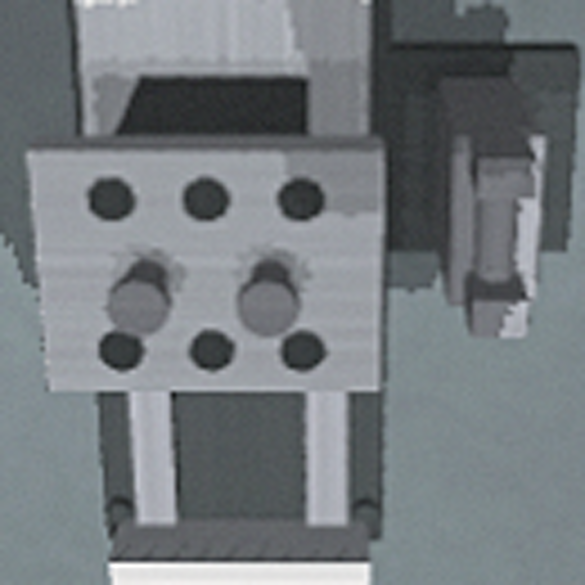

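```bash
python3 - <<'E'
from h import *
d=np.load("w4_d.npy")
c=lambda x,y:(180+x/4.5,180+y/4.5)
f=np.array([586.5,-8.5]);a=np.radians(-11);X=np.array([np.cos(a),np.sin(a)]);Y=np.array([-X[1],X[0]])
for n,x,y,z in [("cheek near outer",503,153,78),("near inner",503,187,78),("far inner",500,283,78),("far outer",500,305,78),("crest",496,235,68),("near inner L",478,185,78),("near inner R",528,189,78),
 ("plate nearL",30,150,92),("plate nearR",384,150,92),("plate farL",50,390,92),("plate farR",383,390,92)]:
    q=c(x,y); w=atz("wrist",q,z); r=w[:2]-f;print(n,w.round(1), np.round([r@X,r@Y],1),atd("wrist",q,d[int(round(q[1])),int(round(q[0]))])[2].round(1))
E
```

```text
cheek near outer [555.3  -4.   78. ] [-31.5  -1.5] 73.4
near inner [564.8  -5.5  78. ] [-21.9  -1.1] 74.9
far inner [592.6 -10.5  78. ] [ 6.4 -0.8] 67.5
far outer [599.2 -11.5  78. ] [13.1 -0.5] 73.9
crest [583.4  -8.9  68. ] [-3. -1.] 65.3
near inner L [563.  -11.8  78. ] [-22.5  -7.7] 75.1
near inner R [566.7   0.9  78. ] [-21.3   5.4] 74.5
plate nearL [ 525.7 -119.5   92. ] [ -38.5 -120.6] 88.0
plate nearR [542.6 -33.6  92. ] [-38.3 -33. ] 8.6
plate farL [ 593.3 -133.2   92. ] [  30.5 -121.1] -3.4
plate farR [610.2 -46.3  92. ] [ 30.5 -32.6] -3.6
```

The carriage is home: the wrist picture shows it against the knob-end bar at (227,97), with the jig next to the fulcrum. Now the bar.

```bash
python3 -m inch '-1 5 0 -3; -2 10 0 -6; -3 15 0 -10; -4 20 0 -10; -5 25 0 -10; -6 30 0 -10; -6.2 34 0 -10; -6.2 34 0 -10; -6.2 34 0 -10; -6.2 34 0 -10; -6.2 34 0 -10; -6.2 34 0 -10'
python3 - <<'E'
from h import *
cm("wrist")
p,d=optics.capture("wrist"); save(p,"w5"); np.save("w5_d.npy",d);np.save("w5_p.npy",p)
save(cv2.resize(p[100:290,200:310],None,fx=4,fy=3.1,interpolation=cv2.INTER_CUBIC),"w5c")
for t,z in [("bar_handle",37),("bar_tip",37),("rest",0),("pry_bar",37)]:
    r=optics.place_of(t,"wrist"); print(t,[(np.round(x["point"],1).tolist(),round(x["confidence"],2),atz("wrist",x["point"],z).round(1).tolist()) for x in r])
o=robot.get_obs(); print(o["time"],o["position"],o["eef_rot"],o["joint_positions"][5])
E
```

```text
time: 9.05
position: [439.6, 299.8, 300.5]
eef_rot: [-0.402, 0.582, 0.394, 0.586]
force: [0.0, 0.1, 0.4]
finger_gap: 85.5
bar_handle [([255.9, 179.0], 0.89, [454.8, 297.5, 37.0])]
bar_tip [([179.0, 63.7], 0.61, [295.9, 265.2, 37.0]), ([253.7, 273.9], 0.58, [585.8, 243.4, 37.0])]
rest [([256.0, 196.0], 0.9, [488.0, 285.1, 0.0])]
pry_bar [([250.1, 200.4], 0.82, [479.0, 280.0, 37.0])]
9.3 [439.52187377 300.62082414 300.65559008] [-0.40272077  0.58183285  0.39456737  0.58617669] -0.7004971950001595
```

View pics/w5c.png

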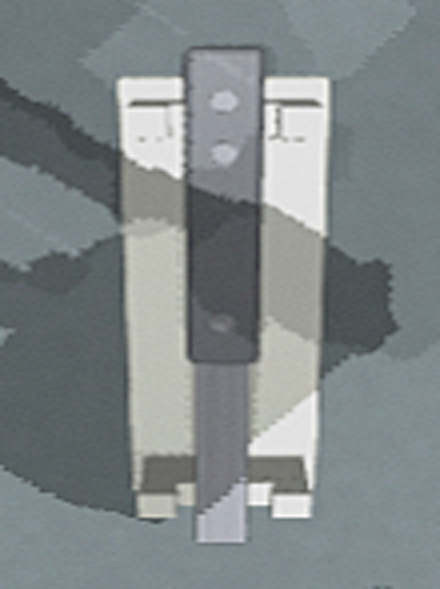

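```bash
python3 - <<'E'
from h import *
d=np.load("w5_d.npy")
c=lambda x,y:(200+x/4,100+y/3.1)
r={}
for n,x,y,z in [("endtop",225,47,44),("shoulder",224,362,44),("tip",221,540,41),("restNearL",118,78,8),("restNearR",329,78,8),("blade cheekL",158,505,43),("cheekR",290,505,43),("saddle far",225,502,43)]:
    q=c(x,y); r[n]=atz("wrist",q,z); print(n,r[n].round(1),atd("wrist",q,d[int(round(q[1])),int(round(q[0]))]).round(1))
v=r["tip"]-r["endtop"]; print(np.hypot(v[0],v[1]),np.degrees(np.arctan2(v[1],v[0])))
u=v[:2]/np.hypot(v[0],v[1]); print("handle",r["endtop"][:2]+80*u, r["tip"][:2]-140*u)
E
```

```text
endtop [381.2 327.2  44. ] [381.3 327.2  41.4]
shoulder [500.7 280.8  44. ] [501.7 280.4  41.5]
tip [584.6 247.3  41. ] [584.  247.5  41.9]
restNearL [381.7 289.9   8. ] [382.  289.1   0.7]
restNearR [406.7 354.1   8. ] [ 4.076e+02  3.547e+02 -2.000e-01]
blade cheekL [558. 234.  43.] [558.6 233.7  42. ]
cheekR [574.7 276.9  43. ] [574.9 276.8  42.6]
saddle far [565.  256.3  43. ] [565.2 256.3  42.6]
218.47325097144267 -21.445817116078967
handle [455.67625563 297.91904243] [454.25521299 298.47725424]
```

```bash
python3 -m inch '0.8 -0.1 -5 0; 1.55 -0.24 -10 0; 1.55 -0.24 -14 0; 1.55 -0.24 -18 0; 1.55 -0.24 -20.5 0; 1.55 -0.24 -20.5 0; 1.55 -0.24 -20.5 0' -1 60
python3 -m inch '0 0 0 0; 0 0 0 0; 0 0 0 0; 0 0 0 0; 0 0 0 0; 0 0 0 0; 0 0 0 0; 0 0 0 0' 1 60
python3 - <<'E'
from h import *
p,d=optics.capture("wrist"); save(p,"w6")
E
```

```text
time: 10.0
position: [455.2, 298.3, 96.1]
eef_rot: [-0.403, 0.582, 0.395, 0.586]
force: [1.8, 1.0, -0.2]
finger_gap: 84.8
time: 10.8
position: [455.4, 298.4, 96.9]
eef_rot: [-0.403, 0.582, 0.394, 0.586]
force: [-2.1, -1.6, 13.7]
finger_gap: 23.0
```

View pics/w6.png

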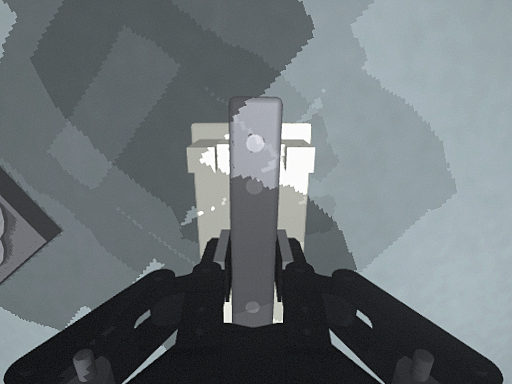

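```bash
python3 -m inch '0 0 3 0; 0 0 7 0; 0 0 9 0; 0 0 9 0'
python3 - <<'E'
from h import *
p,d=optics.capture("wrist"); save(p,"w7")
p,d=optics.capture("scene"); save(cv2.resize(p[80:290,180:420],None,fx=3,fy=2.8),"s7")
E
```

```text
time: 11.25
position: [456.3, 298.9, 189.5]
eef_rot: [-0.403, 0.58, 0.394, 0.588]
force: [0.1, 0.1, -3.0]
finger_gap: 22.9
```

View pics/s7.png

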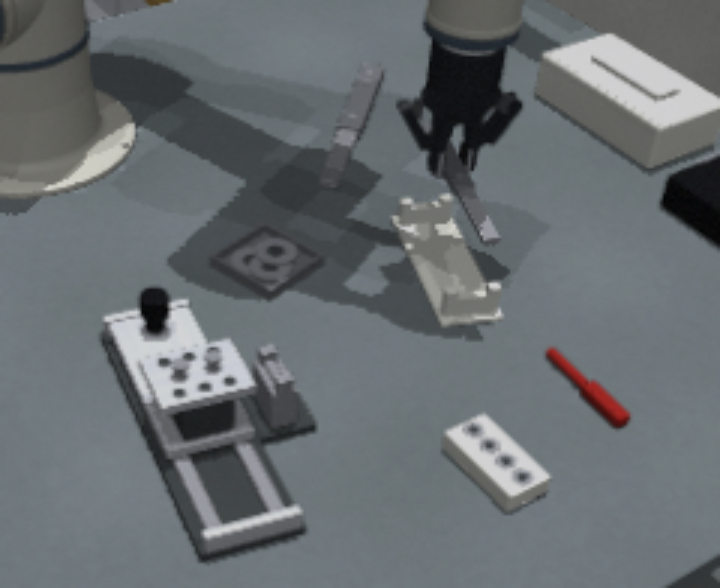

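```bash
python3 -m inch '1.5 -1.8 0 -8; 3 -3.6 0 -16; 4.6 -5.4 0 -24; 6.2 -7.3 0 -32; 7.8 -9.2 0 -40; 9.4 -11.1 0 -48; 11 -13 0 -56; 12.6 -15 0 -64; 14 -16.8 0 -72; 15.6 -18.5 0 -79.6; 15.6 -18.5 0 -79.6; 15.6 -18.5 0 -79.6'
python3 -m inch '0 0 0 0; 0 0 0 0'
python3 - <<'E'
from h import *
from scipy.spatial.transform import Rotation as R
o=robot.get_obs(); m=R.from_quat(o["eef_rot"]).as_matrix(); print(o["position"],m.round(4),np.degrees(np.arctan2(m[1,2],m[0,2])))
for c in ["scene","top"]:
    p,d=optics.capture(c); np.save(c+"8_d.npy",d)
    save(cv2.resize(p[140:260,220:340] if c=="scene" else p[80:200,200:320],None,fx=5,fy=5,interpolation=cv2.INTER_CUBIC),c+"8")
    r=optics.place_of("bar_tip",c); print(c,[(x["point"],x["confidence"]) for x in r])
E
```

```text
time: 12.55
position: [610.5, 113.0, 184.8]
eef_rot: [0.063, 0.706, -0.072, 0.702]
force: [-0.1, 0.1, -4.1]
finger_gap: 22.7
time: 12.75
position: [609.5, 113.5, 184.0]
eef_rot: [0.062, 0.706, -0.072, 0.702]
force: [-0.2, -0.6, -2.4]
finger_gap: 22.6
[609.5447921  113.5172164  184.02772646] [[-0.0079  0.1881  0.9821]
 [-0.0131  0.9821 -0.1881]
 [-0.9999 -0.0143 -0.0053]] -10.844559303908751
scene [([267.1, 196.6], 0.95), ([290.2, 147.9], 0.71), ([341.4, 247.1], 0.38)]
top [([260.7, 144.5], 0.57)]
```

View pics/scene8.png

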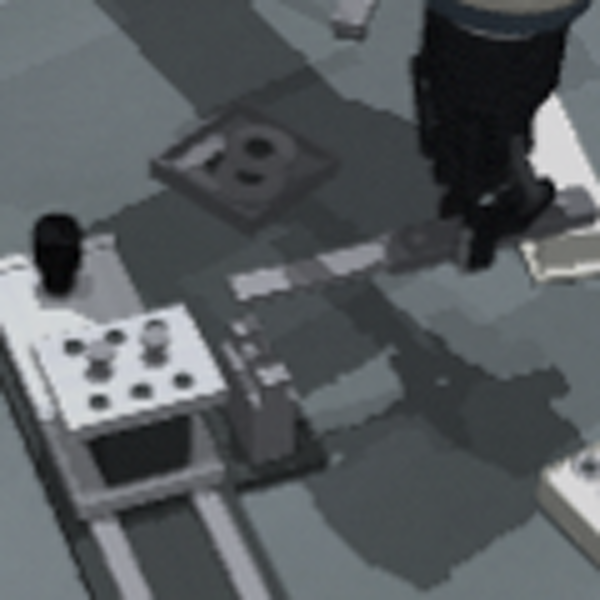

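View pics/top8.png

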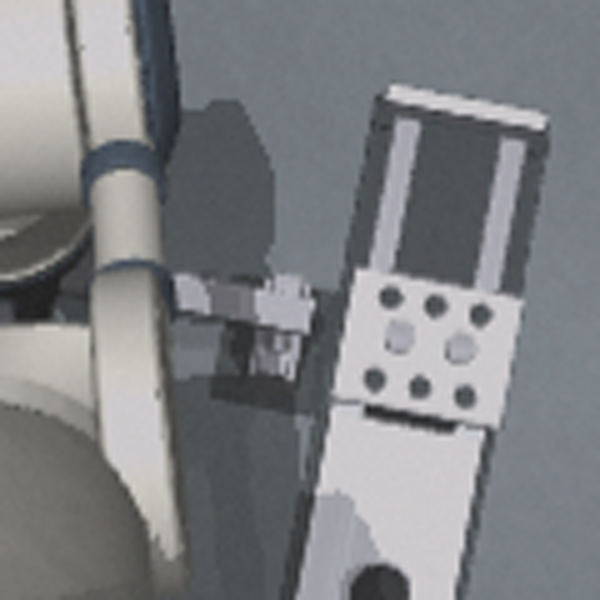

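```bash
python3 - <<'E'
from h import *
def tri(a,b):
    o1,v1=ray("scene",a);o2,v2=ray("top",b)
    v1=v1/np.linalg.norm(v1);v2=v2/np.linalg.norm(v2)
    A=np.array([v1,-v2]).T; t=np.linalg.lstsq(A,o2-o1,rcond=None)[0]
    p,q=o1+t[0]*v1,o2+t[1]*v2; return (p+q)/2,np.linalg.norm(p-q)
print("tip",tri((220+237/5,140+285/5),(200+311/5,80+316/5)))
d=np.load("top8_d.npy"); d2=np.load("scene8_d.npy")
for q in [(260,142),(253,140),(247,139),(240,138)]: print(q,atd("top",q,d[q[1],q[0]]).round(1))
for q in [(270,196),(280,194),(292,191),(303,189)]: print(q,atd("scene",q,d2[q[1],q[0]]).round(1))
# where the fulcrum crest projects, cross-check with the pictures
f=np.array([588.3,-8.6,68]); print((proj("scene",f)-[220,140])*5,(proj("top",f)-[200,80])*5)
# expected tip
a=np.radians(-100.84);print(np.array([609.5,113.5])+140*np.array([np.cos(a),np.sin(a)]))
E
```

```text
tip (array([580.45205238, -20.08250705, 124.71956744]), np.float64(4.253817687928033))
(260, 142) [581.7 -16.2 128.9]
(253, 140) [586.8   1.4 129.7]
(247, 139) [589.7  16.6 128.5]
(240, 138) [592.4  34.3 128.3]
(270, 196) [587.3 -13.8 131.2]
(280, 194) [589.4  17.9 125.1]
(292, 191) [600.1  50.3 129.6]
(303, 189) [610.3  80.3 131.1]
[255.00398713 359.10391146] [282.86320752 318.157234  ]
[583.17061514 -24.00186723]
```

```bash
python3 -m inch '0.25 -0.05 -1.5 0; 0.25 -0.05 -3 0; 0.25 -0.05 -4.2 0; 0.25 -0.05 -4.8 0; 0.25 -0.05 -4.8 0; 0.25 -0.05 -4.8 0'
python3 - <<'E'
from h import *
o=robot.get_obs();print(o["position"])
for c in ["scene","top"]:
    p,d=optics.capture(c); np.save(c+"9_d.npy",d)
    save(cv2.resize(p[140:260,220:340] if c=="scene" else p[80:200,200:320],None,fx=5,fy=5,interpolation=cv2.INTER_CUBIC),c+"9")
E
```

```text
time: 13.55
position: [612.9, 112.8, 137.0]
eef_rot: [0.062, 0.706, -0.072, 0.702]
force: [0.6, -0.6, -2.7]
finger_gap: 22.7
[612.94744454 112.81824364 136.97904693]
```

View pics/scene9.png

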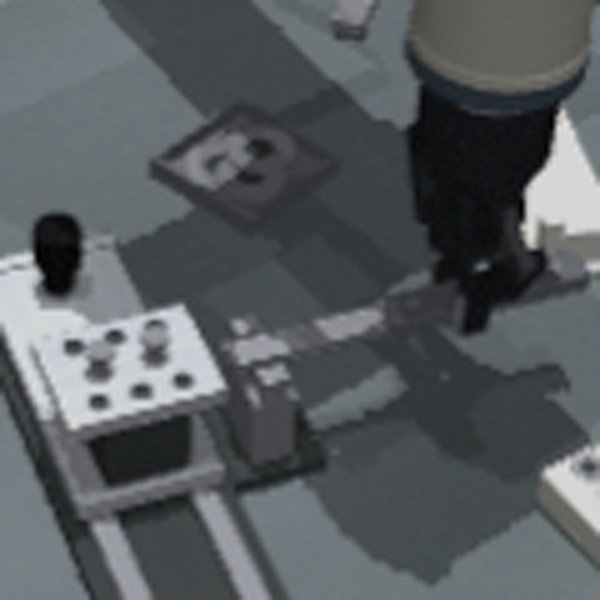

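View pics/top9.png

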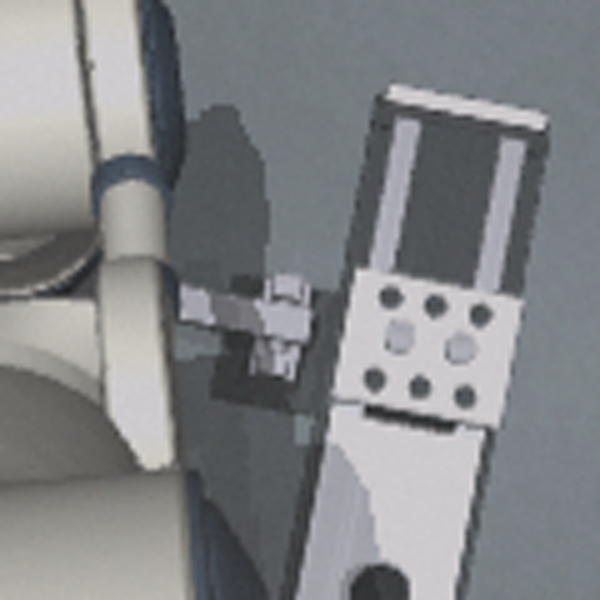

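```bash
python3 -m inch '-0.25 0.05 -0.15 0; -0.25 0.05 -0.28 0; -0.25 0.05 -0.28 0; -0.25 0.05 -0.28 0'
python3 - <<'E'
from h import *
o=robot.get_obs();print(o["position"],o["force"])
for c in ["top"]:
    p,d=optics.capture(c)
    save(cv2.resize(p[120:170,230:290],None,fx=10,fy=10,interpolation=cv2.INTER_CUBIC),c+"10")
    print(atd(c,(256,144),d[144,256]),atd(c,(247,142),d[142,247]))
E
```

```text
time: 14.05
position: [610.6, 113.3, 134.7]
eef_rot: [0.062, 0.705, -0.072, 0.703]
force: [0.5, -0.2, -3.1]
finger_gap: 22.7
[610.62630813 113.32909665 134.68433351] [ 0.46378425 -0.1787355  -3.11709381]
[585.48538858  -6.89242112  78.45353372] [590.56524227  16.886323    80.80285001]
```

View pics/top10.png

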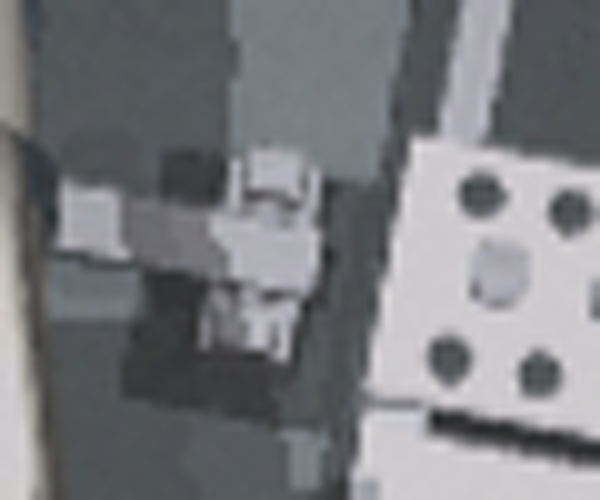

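The bar is centred between the cheeks in the top picture, at (253,145). Sliding the tip under the lip.

```bash
python3 -m inch '-0.1 -0.5 -0.1 0; -0.2 -1.05 -0.1 0; -0.33 -1.7 -0.1 0; -0.45 -2.3 -0.1 0; -0.57 -2.94 -0.1 0; -0.57 -2.94 -0.1 0; -0.57 -2.94 -0.1 0'
python3 - <<'E'
from h import *
o=robot.get_obs();print(o["position"],o["force"])
for c in ["top","scene"]:
    p,d=optics.capture(c)
    save(cv2.resize(p[120:170,230:290],None,fx=10,fy=10,interpolation=cv2.INTER_CUBIC) if c=="top" else cv2.resize(p[170:250,230:330],None,fx=6,fy=6,interpolation=cv2.INTER_CUBIC),c+"11")
E
```

```text
time: 14.8
position: [605.0, 83.7, 133.7]
eef_rot: [0.063, 0.705, -0.072, 0.703]
force: [0.2, 0.0, -3.0]
finger_gap: 22.3
[604.98481864  83.73017    133.71945121] [ 0.20530104  0.01045605 -2.97394241]
```

View pics/top11.png

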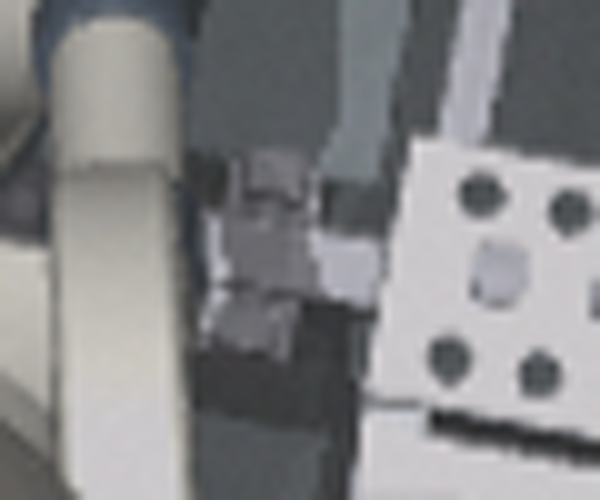

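View pics/scene11.png

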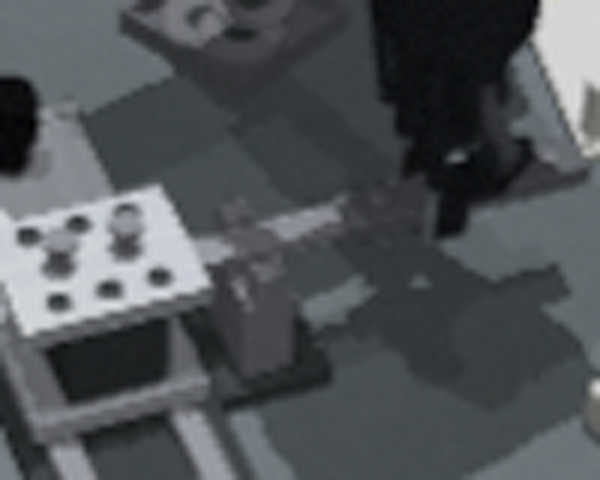

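```bash
python3 -m inch '0 0 -0.3 0; 0 0 -0.6 0; 0 -0.05 -0.9 0; -0.01 -0.05 -1.2 0; -0.01 -0.05 -1.2 0'
```

```text
time: 15.4
position: [605.3, 83.8, 121.9]
eef_rot: [0.063, 0.705, -0.072, 0.703]
force: [-1.3, 3.5, 11.8]
finger_gap: 22.6
```

```bash
python3 -m inch '-0.01 -0.05 -0.3 0; -0.02 -0.1 -0.6 0; -0.03 -0.15 -0.9 0; -0.04 -0.2 -1.2 0; -0.04 -0.2 -1.2 0'
python3 - <<'E'
from h import *
o=robot.get_obs();print(o["position"],o["force"])
for c in ["top","scene"]:
    p,d=optics.capture(c)
    save(cv2.resize(p[120:170,230:290],None,fx=10,fy=10,interpolation=cv2.INTER_CUBIC) if c=="top" else cv2.resize(p[170:250,230:330],None,fx=6,fy=6,interpolation=cv2.INTER_CUBIC),c+"12")
    if c=="top":
        for q in [(281,130),(275,147),(283,125),(290,115)]: print(q,atd(c,q,d[q[1],q[0]]).round(1))
E
```

```text
time: 15.9
position: [605.7, 82.7, 110.8]
eef_rot: [0.063, 0.704, -0.071, 0.704]
force: [-1.2, 12.5, 18.9]
finger_gap: 22.3
[605.65631615  82.71145929 110.80102495] [-1.16110322 12.48493309 18.93438346]
(281, 130) [636.2 -78.6  13.4]
(275, 147) [574.6 -56.2  93.9]
(283, 125) [650.6 -84.4  13. ]
(290, 115) [ 678.7 -104.5   14.5]
```

View pics/scene12.png

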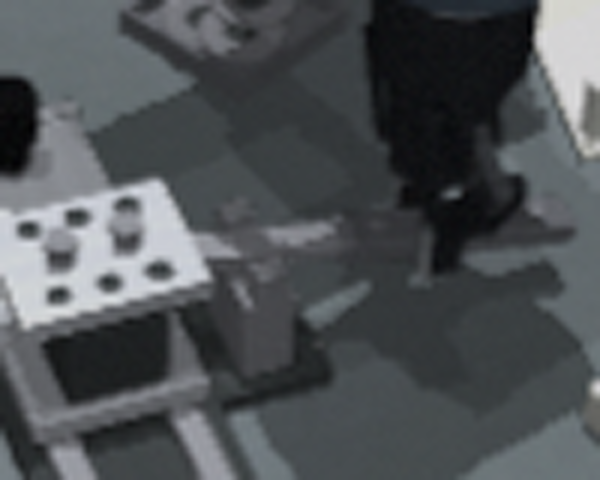

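View pics/top12.png

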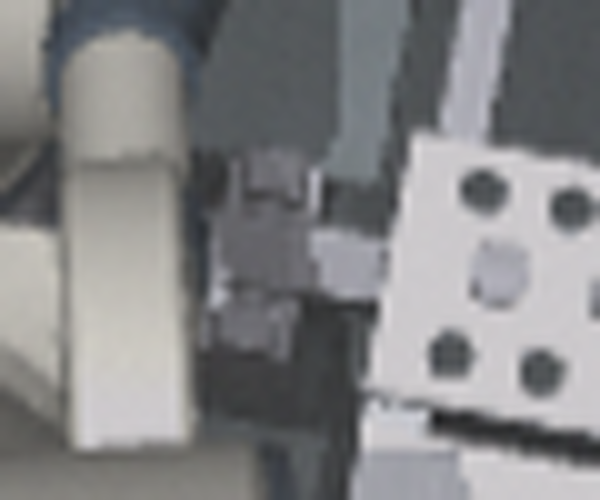

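```bash
python3 -m inch '-0.01 -0.1 -0.3 0; -0.02 -0.1 -0.6 0; -0.02 -0.15 -0.9 0; -0.02 -0.15 -0.9 0; -0.02 -0.15 -0.9 0'
python3 - <<'E'
from h import *
o=robot.get_obs();print(o["position"],o["force"])
for c in ["top","scene"]:
    p,d=optics.capture(c)
    save(cv2.resize(p[120:170,230:290],None,fx=10,fy=10,interpolation=cv2.INTER_CUBIC) if c=="top" else cv2.resize(p[170:250,230:330],None,fx=6,fy=6,interpolation=cv2.INTER_CUBIC),c+"13")
    if c=="top":
        for e,D in (("old",np.load("top9_d.npy")),("new",d)): print(e,[atd(c,(x,y),D[y,x])[2].round(1) for x,y in [(275,147),(276,143),(282,145),(284,139),(292,140),(292,148)]])
E
```

```text
time: 16.5
position: [605.9, 81.8, 102.8]
eef_rot: [0.064, 0.704, -0.071, 0.704]
force: [-5.7, 6.7, 18.6]
finger_gap: 22.5
[605.85800672  81.79715901 102.78162939] [-5.71890795  6.70660476 18.62516378]
old [np.float64(89.6), np.float64(89.3), np.float64(91.7), np.float64(92.4), np.float64(90.8), np.float64(109.7)]
new [np.float64(100.8), np.float64(95.1), np.float64(107.1), np.float64(101.0), np.float64(100.4), np.float64(111.7)]
```

View pics/scene13.png

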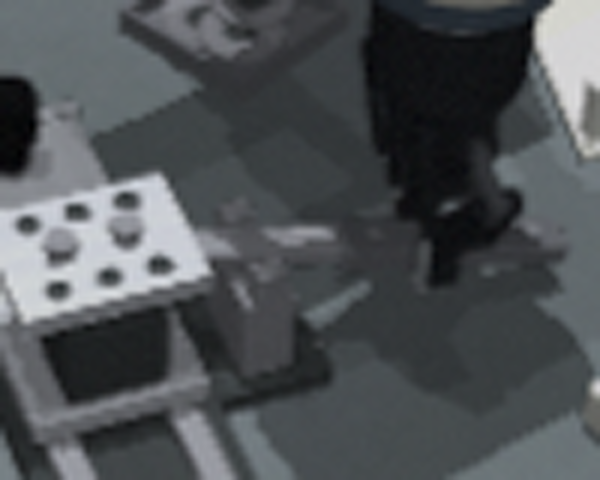

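The plate is up roughly 9–10 mm: the dowel heads at (60,245) and (127,230) in the scene crop now sit almost flush with it. Withdrawing the bar straight back.

```bash
python3 -m inch '0.1 0.5 0 0; 0.2 1 0 0; 0.37 1.9 0 0; 0.6 3 0 0; 0.8 4.1 0 0; 0.8 4.1 0 0; 0.8 4.1 0 0'
python3 - <<'E'
from h import *
o=robot.get_obs();print(o["position"],o["force"])
for c in ["top","scene"]:
    p,d=optics.capture(c)
    save(cv2.resize(p[120:170,230:290],None,fx=10,fy=10,interpolation=cv2.INTER_CUBIC) if c=="top" else cv2.resize(p[160:250,230:350],None,fx=6,fy=6,interpolation=cv2.INTER_CUBIC),c+"14")
    if c=="top":
        for e,D in (("old",np.load("top9_d.npy")),("new",d)):
            print(e,np.median([atd(c,(x,y),D[y,x])[2] for x in range(272,304) for y in range(136,160) if cv2.pointPolygonTest(np.array([[272,155],[276,137],[303,142],[300,160]],np.float32),(x,y),False)>0]))
E
```

```text
time: 17.3
position: [613.8, 123.3, 102.7]
eef_rot: [0.063, 0.704, -0.071, 0.704]
force: [-0.4, -0.3, -3.3]
finger_gap: 22.9
[613.77549799 123.2876156  102.65390885] [-0.35787576 -0.27970213 -3.34676446]
old 92.46158206494522
new 100.37362542422545
```

View pics/scene14.png

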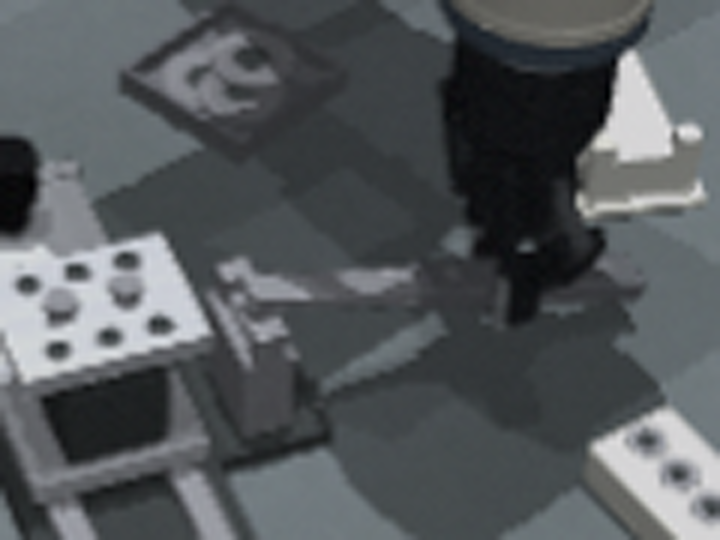

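```bash
python3 -m inch '0 0.3 3 0; 0 0.5 7 0; 0 1 9 0; -1.5 2.5 9.5 8; -3 4.2 9.5 16; -4.6 6 9.5 24; -6.2 7.8 9.5 32; -7.8 9.7 9.5 40; -9.4 11.5 9.5 48; -11 13.3 9.5 56; -12.6 15 9.5 64; -14 16.3 9.5 72'
python3 - <<'E'
from h import *
from scipy.spatial.transform import Rotation as R
o=robot.get_obs(); m=R.from_quat(o["eef_rot"]).as_matrix(); print(o["position"],np.degrees(np.arctan2(m[1,2],m[0,2])))
E
```

```text
time: 18.6
position: [472.9, 286.1, 197.8]
eef_rot: [-0.364, 0.606, 0.358, 0.61]
force: [0.7, 1.1, -2.4]
finger_gap: 22.7
[472.88530107 286.10625616 197.75989358] 61.40297260815985
```

```bash
python3 -m inch '-1.5 1.1 0 7; -1.5 1.1 0 7; -1.5 1.1 0 7; -1.5 1.1 0 7'
python3 - <<'E'
from h import *
from scipy.spatial.transform import Rotation as R
o=robot.get_obs(); m=R.from_quat(o["eef_rot"]).as_matrix(); print(o["position"],np.degrees(np.arctan2(m[1,2],m[0,2])))
cm("wrist");p,d=optics.capture("wrist"); save(p,"w15")
p,d=optics.capture("scene"); save(cv2.resize(p[90:220,270:390],None,fx=4.6,fy=4.6,interpolation=cv2.INTER_CUBIC),"s15")
E
```

```text
time: 19.0
position: [458.5, 296.6, 197.8]
eef_rot: [-0.4, 0.583, 0.394, 0.588]
force: [0.4, -0.3, -3.7]
finger_gap: 22.5
[458.48365821 296.64174732 197.83667241] 68.26372426913184
```

View pics/w15.png

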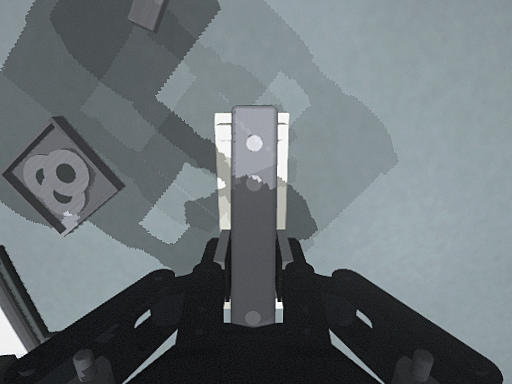

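View pics/s15.png

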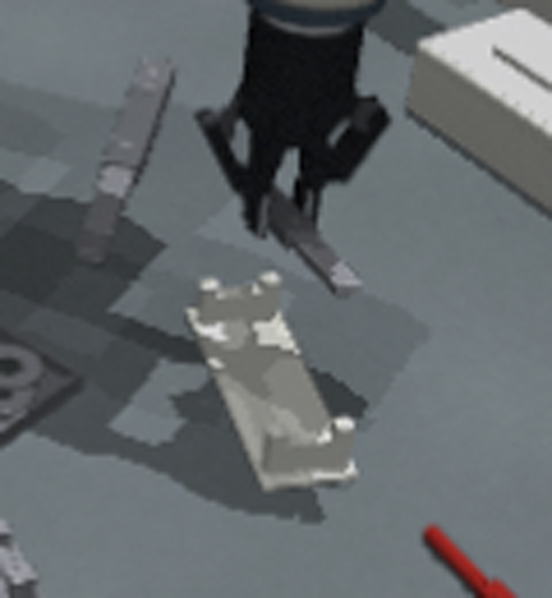

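```bash
python3 - <<'E'
from h import *
o,v=ray("scene",(345.4,152.))
a=np.radians(-21.6);u=np.array([np.cos(a),np.sin(a)]);n=np.array([-u[1],u[0]])
# intersect with vertical plane through bar
h=np.array([458.5,296.6]); t=((h-o[:2])@n)/(v[:2]@n); w=o+t*v; print(w,(w[:2]-h)@u)
E
```

```text
[584.89504896 246.55665994 178.98710181] 135.94132663218377
```

```bash
python3 -m inch '0 0 -3 0; 0 0 -6 0; 0 0 -7.8 0; -0.05 0 -8.2 0; -0.05 0 -8.2 0; -0.05 0 -8.2 0' - 40
python3 -m inch '0 0 -0.4 0; 0 0 -0.8 0; 0 0 -0.8 0' - 25
```

```text
time: 19.7
position: [458.6, 296.7, 116.6]
eef_rot: [-0.4, 0.582, 0.394, 0.588]
force: [-0.5, 0.3, -3.4]
finger_gap: 22.5
time: 20.0
position: [459.2, 297.1, 109.0]
eef_rot: [-0.4, 0.582, 0.394, 0.589]
force: [2.6, 1.3, 4.1]
finger_gap: 22.9
```

```bash
python3 -m inch '-0.05 0 -0.4 0; -0.1 0 -0.8 0; -0.1 0 -1.1 0; -0.1 0 -1.1 0; -0.1 0 -1.1 0' - 25
python3 - <<'E'
from h import *
p,d=optics.capture("scene"); save(cv2.resize(p[90:220,270:390],None,fx=4.6,fy=4.6,interpolation=cv2.INTER_CUBIC),"s16")
E
```

```text
time: 20.5
position: [458.8, 297.3, 98.4]
eef_rot: [-0.4, 0.581, 0.394, 0.59]
force: [3.2, -0.5, 4.3]
finger_gap: 22.2
```

View pics/s16.png

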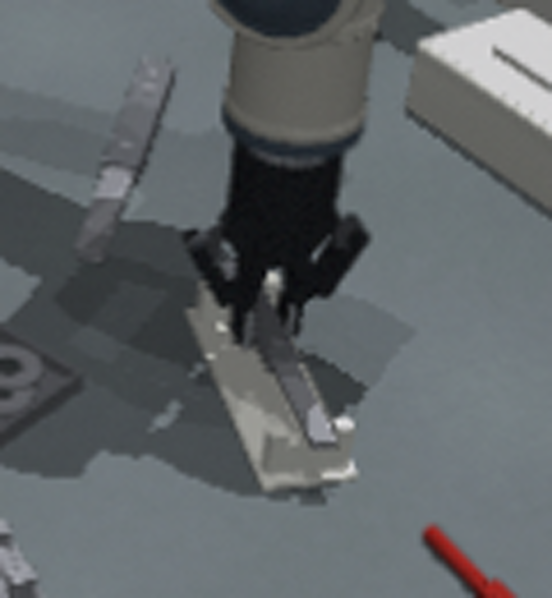

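```bash
python3 -m inch '0 0 -0.2 0; 0 0 -0.4 0; 0 0 -0.4 0' - 25
python3 - <<'E'
from h import *
p,d=optics.capture("scene"); save(cv2.resize(p[90:220,270:390],None,fx=4.6,fy=4.6,interpolation=cv2.INTER_CUBIC),"s17")
o,v=ray("scene",(338.8,185.))
r=optics.place_of("bar_tip","scene"); print([(x["point"],x["confidence"]) for x in r])
for x in r[:2]:
    o,v=ray("scene",x["point"]);a=np.radians(-21.6);u=np.array([np.cos(a),np.sin(a)]);n=np.array([-u[1],u[0]])
    h=np.array([458.8,297.3]); t=((h-o[:2])@n)/(v[:2]@n); w=o+t*v; print(w,(w[:2]-h)@u)
E
```

```text
time: 20.85
position: [459.2, 297.3, 94.9]
eef_rot: [-0.4, 0.581, 0.394, 0.59]
force: [4.7, -2.7, 5.9]
finger_gap: 22.9
[([290.2, 148.8], 0.87), ([340.6, 189.5], 0.5)]
[  37.50734584  464.10156168 -250.68146888] -453.1117537978907
[598.35337609 242.04690968  43.88374002] 150.09346677003933
```

View pics/s17.png

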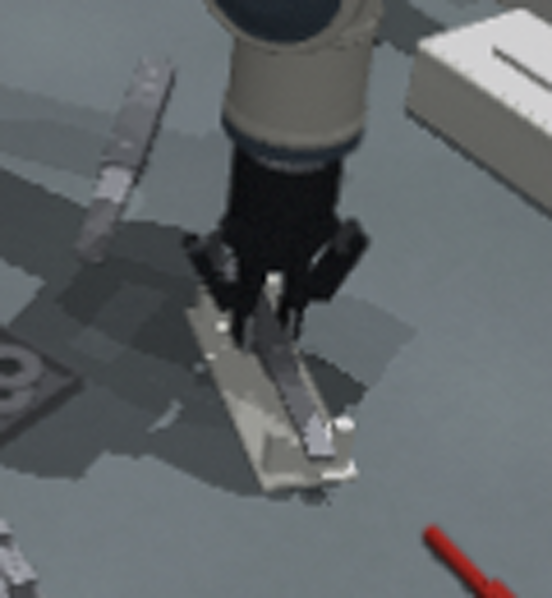

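```bash
python3 -m inch '0 0 -0.15 0; 0 0 -0.25 0; 0 0 -0.25 0' - 25
```

```text
time: 21.25
position: [459.2, 297.3, 94.5]
eef_rot: [-0.4, 0.58, 0.393, 0.59]
force: [-6.9, -7.1, 51.6]
finger_gap: 22.5
```

```bash
python3 -m inch '0 0 0.1 0; 0 0 0.1 0; 0 0 0.1 0; 0 0 0.1 0; 0 0 0.1 0' -1
python3 -m inch '0 0 4 0; 0 0 8 0; -1 0 13 0; -2 0.5 18 0; -2 0.5 20.5 0; -2 0.5 20.5 0; -2 0.5 20.5 0; -2 0.5 20.5 0; -2 0.5 20.5 0'
python3 - <<'E'
from h import *
print(robot.get_obs()["position"]);cm("wrist")
p,d=optics.capture("wrist"); save(p,"w18"); np.save("w18_d.npy",d)
save(cv2.resize(p[100:290,200:310],None,fx=4,fy=3.1,interpolation=cv2.INTER_CUBIC),"w18c")
p,d=optics.capture("scene"); save(cv2.resize(p[90:220,270:390],None,fx=4.6,fy=4.6,interpolation=cv2.INTER_CUBIC),"s18")
E
```

```text
time: 21.75
position: [459.1, 297.2, 95.2]
eef_rot: [-0.4, 0.58, 0.393, 0.59]
force: [1.3, 0.2, -0.9]
finger_gap: 85.8
time: 22.65
position: [438.7, 301.9, 298.8]
eef_rot: [-0.4, 0.581, 0.394, 0.589]
force: [0.3, -0.2, -0.9]
finger_gap: 85.1
[438.73485597 301.90932031 298.84771316]
```

View pics/w18c.png

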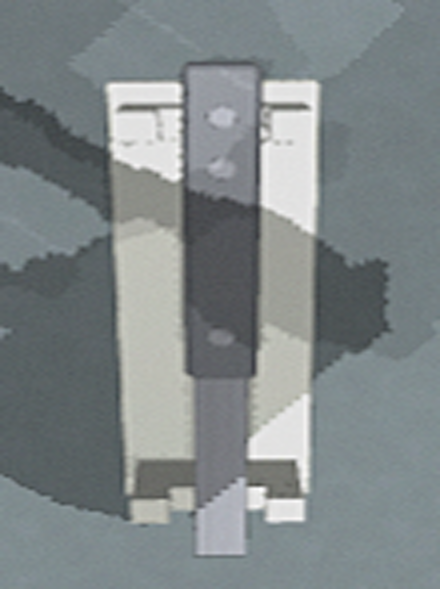

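View pics/s18.png

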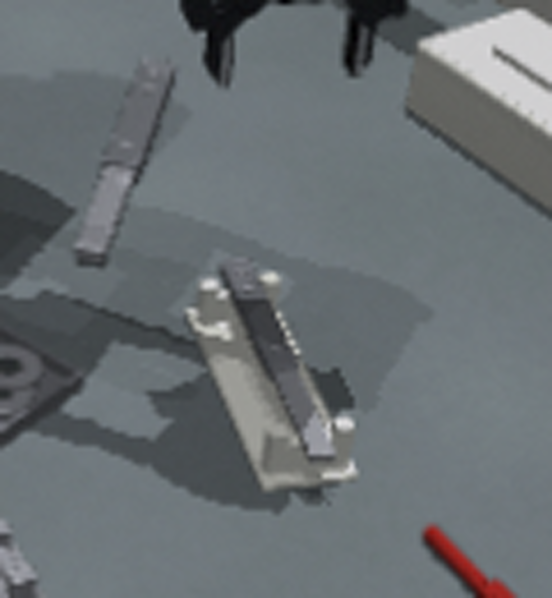

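```bash
python3 - <<'E'
from h import *
d=np.load("w18_d.npy")
c=lambda x,y:(200+x/4,100+y/3.1)
r={}
for n,x,y,z in [("endtop",222,63,44),("tip",221,555,41),("restNearL",107,86,8),("restNearR",320,82,8),("farcheekL",150,510,43),("farcheekR",286,510,43),("handle",222,250,44),("blade",221,440,41)]:
    q=c(x,y); r[n]=atz("wrist",q,z); print(n,r[n].round(1),atd("wrist",q,d[int(round(q[1])),int(round(q[0]))]).round(1))
v=(r["tip"]-r["endtop"])[:2]; L=np.hypot(*v); u=v/L; print(L,np.degrees(np.arctan2(v[1],v[0])))
N=(r["restNearL"]+r["restNearR"])[:2]/2; w=(r["restNearR"]-r["restNearL"])[:2]; n=w/np.hypot(*w); rx=np.array([n[1],-n[0]])
O=N+100*rx; mid=(r["tip"]+r["endtop"])[:2]/2; print("rest",O,np.hypot(*w),np.degrees(np.arctan2(rx[1],rx[0])),"mid rel",(mid-O)@rx,(mid-O)@n)
# far saddle: blade relative to cheek centre
fc=(r["farcheekL"]+r["farcheekR"])[:2]/2; print("tip beyond saddle",(r["tip"][:2]-fc)@u)
E
```

```text
endtop [386.6 327.4  44. ] [386.8 327.4  42. ]
tip [591.2 246.4  41. ] [ 6.192e+02  2.359e+02 -2.000e-01]
restNearL [383.6 288.8   8. ] [383.6 288.7   7.3]
restNearR [407.7 353.9   8. ] [408.4 354.3   1.2]
farcheekL [558.3 232.8  43. ] [558.  232.9  43.5]
farcheekR [575.9 276.8  43. ] [576.  276.7  42.8]
handle [454.6 300.6  44. ] [454.6 300.6  43.9]
blade [535.5 268.4  41. ] [535.2 268.5  41.7]
219.98220273699107 -21.593548677368595
rest [489.40206542 286.57344557] 69.46178255266425 -20.330920095149068 mid rel -0.5723076620787689 0.13116795564292252
tip beyond saddle 25.486014862083874
```

The bar lies flat in both saddles, mid-length within 1 mm of the rest's centre. Last check is on the plate, carriage and bystanders.

```bash
python3 - <<'E'
from h import *
o=np.load("top_p.npy"); p,d=optics.capture("top"); save(p,"t19")
D=np.load("top9_d.npy")
P=np.array([[272,155],[276,137],[303,142],[300,160]],np.float32)
g=lambda D:[atd("top",(x,y),D[y,x])[2] for x in range(272,304) for y in range(136,160) if cv2.pointPolygonTest(P,(x,y),False)>1]
print("before",np.median(g(D)),"now",np.median(g(d)))
for t in ["knob","punch","pin_gauge","nut_holder","washer_tray"]:
    r=optics.place_of(t,"top"); print(t,[(np.round(x["point"],1).tolist(),round(x["confidence"],2)) for x in r])
p,d=optics.capture("scene"); save(cv2.resize(p[170:290,150:400],None,fx=3,fy=3,interpolation=cv2.INTER_CUBIC),"s19")
df=cv2.absdiff(p,np.load("scene_p.npy")).max(2); 
E
```

```text
before nan now nan
knob [([273.7, 198.4], 0.57)]
punch []
pin_gauge [([155.5, 104.7], 0.81)]
nut_holder [([206.1, 89.5], 0.69)]
washer_tray [([211.2, 218.2], 0.87), ([255.9, 147.0], 0.18)]
  return _methods._mean(a, axis=axis, dtype=dtype,
  ret = ret.dtype.type(ret / rcount)
```

View pics/t19.png

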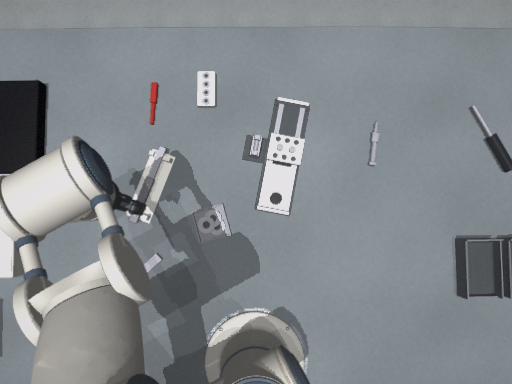

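View pics/s19.png

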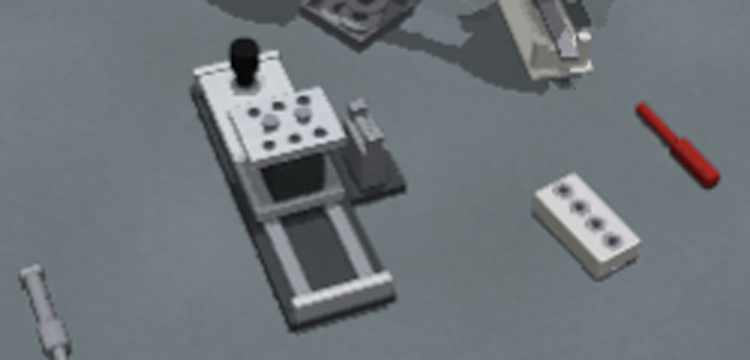

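```bash
python3 -m inch '1 -5 0 3; 2 -10 0 6; 3 -15 0 10; 4 -20 0 10; 5 -25 0 10; 6 -30 0 10; 6.2 -34 0 10; 6.2 -34 0 10; 6.2 -34 0 10; 6.2 -34 0 10; 6.2 -34 0 10; 6.2 -34 0 10'
python3 -m inch '0 0 0 0; 0 0 0 0'
python3 - <<'E'
from h import *
cm("wrist");p,d=optics.capture("wrist"); save(p,"w20"); np.save("w20_d.npy",d)
save(cv2.resize(p[80:310,170:310],None,fx=4.2,fy=2.6,interpolation=cv2.INTER_CUBIC),"w20c")
H=np.zeros((130,130))
for i in range(130):
    for j in range(130): H[i,j]=atd("wrist",(180+j,180+i),d[180+i,180+j])[2]
for lo,hi in ((88,106),):
    m=(H>lo)&(H<hi); print(m.sum(),np.histogram(H[m],bins=np.arange(88,107,2)))
pd,td=optics.capture("top")
P=np.array([[272,155],[276,137],[303,142],[300,160]],np.float32)
for D in (np.load("top9_d.npy"),td): print(np.median([atd("top",(x,y),D[y,x])[2] for x in range(272,304) for y in range(136,160) if cv2.pointPolygonTest(P,(x,y),False)>0]))
print(robot.get_obs()["time"])
E
```

```text
time: 24.3
position: [501.0, -36.8, 300.2]
eef_rot: [-0.449, 0.543, 0.444, 0.553]
force: [-0.4, -0.4, 0.4]
finger_gap: 85.2
time: 24.5
position: [501.0, -36.3, 300.3]
eef_rot: [-0.45, 0.543, 0.444, 0.553]
force: [0.1, -0.3, -0.8]
finger_gap: 85.8
4316 (array([  17,   56,   65,   53,   60, 1322, 2712,   18,   13]), array([ 88,  90,  92,  94,  96,  98, 100, 102, 104, 106]))
92.46158206494522
613.5434575452512
24.6
```

View pics/w20c.png

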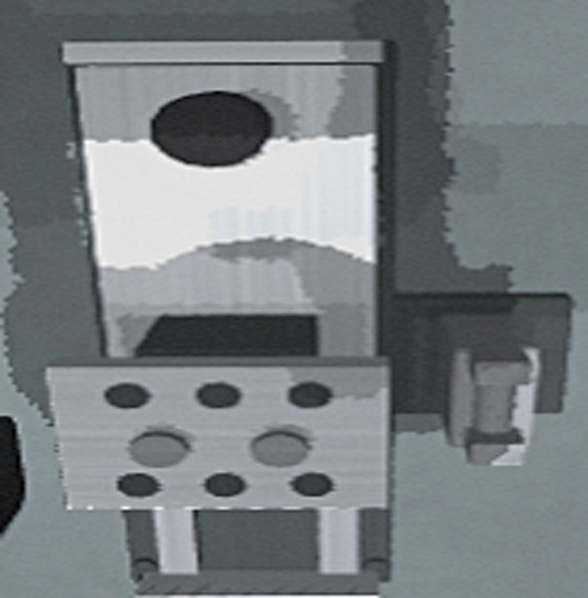

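```bash
python3 -c "
from workcell import robot
print(robot.finish_job())"
```

```text
the job is handed in; nothing more can be done
None
```

The job is done and handed in at about 25 s of the 64 s limit. I drew the carriage home by its knob and levered the plate up with the smaller bar, the one from the rest, across the fulcrum. I then laid the bar back in its rest.

- **Carriage:** home. It stopped with the force rising to about 26 N along the slide, and the last wrist picture shows it flush against the knob-end stop.
- **Plate:** raised about 8 mm. The wrist camera puts its top at about 100.3 mm, against 92 mm when down. The top camera gave +7.9 mm just after levering; its final reading was blocked by the arm and unusable.
- **Bar:** flat in both saddles. The tops read 43.9 mm (handle) and 41.7 mm (blade), and its mid-length is within 1 mm of the rest's centre.
- **Bystanders:** all where they were in the last top picture. The network missed the punch in that picture, but I could see it in its place. The pin gauge and nut holder read 2–4 px off their first readings, which I took for detection noise.
- **Forces:** while pressing the bar flat in the rest, the wrist force peaked at about 52 N through the fingers before I let go. That is the highest reading I saw and is under the 120 N wrist limit. I took the 40 N limit to cover only the arm and gripper body, not the fingers, and could not confirm that.

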